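# Raise the blue pot's carry handle

### The job

The blue pot on the hob is about to be carried away: swing its folded-down carry handle up until it has snapped home in its upright catch, then let go of it. Leave the blue pot standing where it is, without tipping it or lifting it off the hob, and leave the white pot and its handle alone.

Things in the scene. Friction and masses are not known exactly. Their poses are not given: they have to be found in the camera images.
- blue_pot: Blue one of two alike lidded pots on the black glass hob: 140 mm diameter, 80 mm high, lid fixed (knob top 109 mm up), steel ears at the sides (180 mm over them), about 2 kg, loose. Origin: centre of its underside, z up. A bail handle is hinged at the ears; the hinge axis runs along the pot's y axis, 69 mm above the origin, across the pot's middle. Folded, it sticks out to the pot's -x side.
- blue_grip (a point): Centre of the blue pot's wooden handle grip: round bar, 18 mm diameter, 80 mm long, parallel to the hinge axis and 125 mm from it. Folded: out beside the pot on its -x side. Upright: above the pot's middle, 194 mm over its underside. Steel wires run from the bar's ends to the ears, where they are 164 mm apart.
- blue_bail (a joint): Angle of the blue pot's handle, rad: 0 level, out to the pot's -x side; 1.571 upright, against the stop that ends its travel. Starts at 0.2 to 0.5. Stiff hinge: it stays where it is left up to about 0.85; from there to 1.2 a spring catch resists gently (2 to 3 N at the grip) and pushes it back if let go; past about 1.4 the catch snaps it upright and holds it there.
- white_grip (a point): Centre of the wooden handle grip of the white pot, which is alike but for its colour. Its handle is folded too and must stay so.
Not all that is in view belongs to the job. There is more than one size of the blue_pot; the one meant has the size given above.

How it is judged:
By the outcome, as a careful person would: the job done as asked, in the order asked, and still so for the second after the job is handed in, with the robot touching nothing.
It also fails if it takes over 32 s, if anything falls off the work surface, if the arm or the gripper's body presses on something with over 40 N, if the wrist force passes 120 N, or if a joint passes its speed limit or range.

### The arm

A 7-joint arm with a two-finger parallel gripper is mounted at the origin on a cart in front of the work surface, level with it; the furniture and walls round the work are solid. World frame = base frame: x ahead of the robot, y to its left, z up, the work surface at z = 0. Lengths are in m, angles in degrees, forces in N, time in s.
With the tool pointing down it reaches from about 0.35 to 0.9 m from the base axis. Payload 7.2 kg.
Tool frame: the origin (TCP) lies at the very end of the fingers, on their centre line; the grasp point (between the pads) lies 19 mm behind it (manip.pinch_z is the distance from the TCP to the grasp point, in m); z points along the fingers, y is the line along which they close (so a half turn about z gives the same grasp; the last joint's range is limited). The gripper opens to 88 mm and grips with 3 to 60 N. Pads are 20 mm wide; open, the fingers measure 115 mm over their backs; the gripper's body (75 mm by 178 mm) begins 61 mm behind the grasp point.
Start: joints at [71.952, 23.554, -0.728, 91.456, 0.321, 64.991, -4.71], TCP at [0.153, -0.606, 0.223] pointing down, gripper open.
Joint ranges: [-169.25, 169.25], [-16.82, 113.86], [-84.01, 82.57], [7.8, 145.47], [-59.2, 239.2], [7.22, 106.19], [-163.78, 163.78]. Speed limits (degrees/s): [136.94, 136.94, 172.46, 172.46, 180, 180, 180].

### API

Orientations are given as a 3x3 rotation matrix whose columns are the frame's x, y, z axes.
In Python, from cell import manip gives the robot as it stands. Calls block until the motion is done:
- manip.move_pose(position, orientation): joint-space move of the TCP to a pose.
- manip.servo_line(position, rot=None, feed=0.15): straight line of the TCP; rot=None keeps the orientation; feed is the mean speed in m/s.
- manip.goto_joints(angles): joint-space move.
- manip.move_gripper(opening): finger opening in m; the grip force is fixed at half the most; returns when the fingers have stopped.
- manip.pause(seconds).
- manip.inverse_kinematics(position, orientation): joint angles nearest the present ones, or None.
- manip.observe(): the state.
- manip.snapshot(name): name is "scene" or "top" or "wrist"; returns the picture (480x640x3 uint8, red, green, blue); there is no depth.
- manip.get_calibration(name): a dict with "fx", "fy", "cx", "cy" (pixels), "dist_coeffs" ([k1, k2, p1, p2, k3] as OpenCV has them; the pictures are not rectified), "position" and "rotation" of the camera in the world; the wrist camera has in their place "mount" (4x4, takes a point from camera to tool coordinates, whose origin is the TCP and whose axes are the flange's). Camera axes: x right, y up, looking along -z (the intrinsics and any distortion apply to the point x, -y, -z); pixel columns grow to the right and rows downward; lengths in m; the calibration is good to about 2 mm. A picture is of the moment at which its call begins: read the wrist's pose just before it. get_calibration takes no time and is no camera call.
A pose or a line that the arm cannot do raises manip.MotionError and nothing moves.
- manip.job_done(): hands the job in; it is judged then, once.
Trained networks look in the newest picture that a camera, given by its name, has taken for a name from the list of things; names that differ only in an ending like _2 or _b are one class to them, and where a whole thing is asked for, a point or a joint stands for the part that bears it (a point fixed in the world has none). Each returns a list of dicts, best first, with "p" (0 to 1); they miss things now and then, are a little off and sometimes report something else, mostly with a low value. They report only what shows in the picture. A call takes as long as a camera call. They do not tell look-alikes from the thing itself.
- manip.boxes_of(camera, query): "point" ([x, y, z] in m, in the coordinates of the camera as it stood for that picture, good to about 4 mm: the middle of the surface that is visible of it).
- manip.trace(camera, query): "mask" (480x640 bool, what is visible of it).
- manip.tip_of(camera, query): "point" ([x, y, z] in m, in the coordinates of the camera as it stood for that picture, good to about 4 mm: a listed point, or the origin of a listed thing).
The state is a dict: "time": time; "joints": joint angles; "joint_vel": joint speeds; "tau": joint torques, N m; "tcp_pos": TCP position; "ee_rot": TCP orientation; "ft_force": force on the tool from outside, world axes, zero at the start; "moment": the same for the moment, N m; "width": finger opening in m; "grip_force": force on a finger pad.
Only numpy, scipy, OpenCV 4.12 (cv2) and the standard library are available. Lean on these libraries where they do the work, as an engineer would, in place of code of your own. Each camera call takes 0.05 s, during which the arm holds its last target. There are 200 camera calls.

## Working session

There is one attempt and no reset: what is moved stays moved. The work goes in short steps, each a Python script; the robot and the scene stay as the last script left them, time stands still between calls to the robot, and variables do not carry over. Pictures are saved under pics/ and viewed, at most 10 in all, crops included, and the job is handed in when it is done.

```bash
mkdir -p pics; cat > h.py <<'E'
import numpy as np, cv2
from cell import manip
def cam2w(name,p,st=None):
    c=manip.get_calibration(name); p=np.asarray(p,float)
    if 'mount' in c:
        q=np.asarray(c['mount'])@np.r_[p,1]
        return np.asarray(st['tcp_pos'])+np.asarray(st['ee_rot'])@q[:3]
    return np.asarray(c['position'])+np.asarray(c['rotation'])@p
def proj(name,w):
    c=manip.get_calibration(name)
    p=np.asarray(c['rotation']).T@(np.asarray(w,float)-np.asarray(c['position']))
    K=np.array([[c['fx'],0,c['cx']],[0,c['fy'],c['cy']],[0,0,1]])
    return cv2.projectPoints(np.array([[p[0],-p[1],-p[2]]]),np.zeros(3),np.zeros(3),K,np.array(c['dist_coeffs'],float))[0].ravel()
def save(name,img): cv2.imwrite('pics/'+name,img[:,:,::-1])
E
python3 - <<'E'
from h import *
np.set_printoptions(precision=3,suppress=True)
for n in('scene','top'):
    im=manip.snapshot(n); save(n+'0.png',im)
    for q in('blue_pot','blue_grip','white_grip'):
        for d in manip.tip_of(n,q):
            w=cam2w(n,d['point']); print(n,q,round(d['p'],2),w,proj(n,w))
print(manip.observe()['time'])
E
```

```text
scene blue_pot 0.75 [ 0.575  0.03  -0.003] [273.549 366.048]
scene blue_pot 0.73 [ 0.749 -0.299  0.005] [294.121 203.642]
scene blue_pot 0.64 [ 0.753 -0.106  0.004] [236.253 263.979]
scene blue_grip 0.97 [ 0.845 -0.105  0.046] [194.688 230.477]
scene blue_grip 0.55 [ 0.83 -0.27  0.05] [252.563 182.077]
scene white_grip 0.71 [ 0.461 -0.323  0.114] [435.267 209.149]
top blue_pot 0.9 [ 0.748 -0.298  0.001] [378.783 162.679]
top blue_pot 0.83 [ 0.757 -0.104 -0.002] [282.103 161.898]
top blue_pot 0.73 [ 0.57   0.031 -0.004] [216.476 256.083]
top white_grip 0.74 [ 0.462 -0.324  0.117] [405.657 308.234]
0.4
```

View pics/scene0.png

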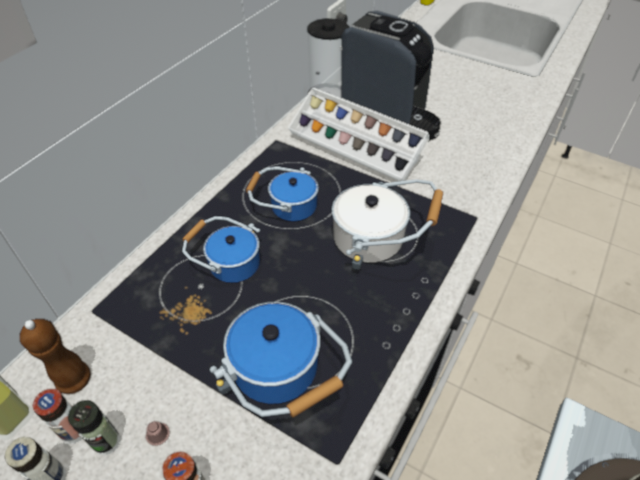

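View pics/top0.png

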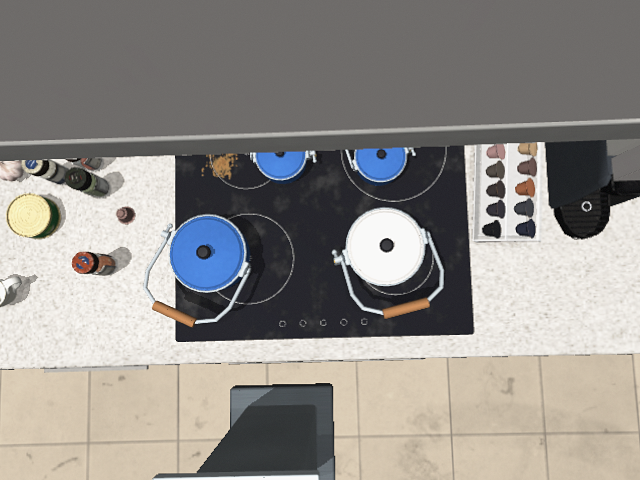

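The scene shows three blue pots. The large one is at scene (272,350) / top (207,252). The two small ones are at scene (232,252) and (293,195), or top (280,160) and (380,160). The large one looks the same size as the white pot, so I take it as the 140 mm one. I'll measure it, triangulate the grip and confirm in a crop.

```bash
cat >> h.py <<'E'
def ray(name,uv):
    c=manip.get_calibration(name)
    K=np.array([[c['fx'],0,c['cx']],[0,c['fy'],c['cy']],[0,0,1]])
    x,y=cv2.undistortPoints(np.array([[uv]],float),K,np.array(c['dist_coeffs'],float)).ravel()
    d=np.asarray(c['rotation'])@np.array([x,-y,-1]); return np.asarray(c['position']),d/np.linalg.norm(d)
def atz(name,uv,z):
    o,d=ray(name,uv); return o+d*(z-o[2])/d[2]
def tri(uv1,uv2):
    (o1,d1),(o2,d2)=ray('scene',uv1),ray('top',uv2)
    s=np.linalg.lstsq(np.c_[d1,-d2],o2-o1,rcond=None)[0]
    a,b=o1+s[0]*d1,o2+s[1]*d2; return (a+b)/2,np.linalg.norm(a-b)
E
cat > m.py <<'E'
from h import *
np.set_printoptions(precision=4,suppress=True)
T=cv2.imread('pics/top0.png');S=cv2.imread('pics/scene0.png')
def wood(im,box):
    x0,y0,x1,y1=box; h=cv2.cvtColor(im,cv2.COLOR_BGR2HSV)[y0:y1,x0:x1]
    m=cv2.inRange(h,(5,120,70),(20,255,255)); n,l,st,ce=cv2.connectedComponentsWithStats(m)
    k=1+np.argmax(st[1:,4]); p=np.argwhere(l==k)[:,::-1]+[x0,y0]
    (c,s,a)=r=cv2.minAreaRect(p.astype(np.float32)); b=cv2.boxPoints(r)
    e=[np.linalg.norm(b[i]-b[(i+1)%4]) for i in range(4)]; i=0 if e[0]<e[1] else 1
    ends=[(b[i]+b[i+1])/2,(b[(i+2)%4]+b[(i+3)%4])/2]; ends.sort(key=lambda q:q[0]); return np.array(c),ends
cs,es=wood(S,(270,360,360,430)); ct,et=wood(T,(140,290,210,340))
print(cs,es,ct,et)
print('grip',tri(cs,ct)); E=[tri(es[i],et[i]) for i in(0,1)]; print(E,np.linalg.norm(E[0][0]-E[1][0]))
h=cv2.cvtColor(T,cv2.COLOR_BGR2HSV)
for nm,(x0,y0,x1,y1) in dict(big=(150,190,265,300),s1=(250,140,320,190),s2=(345,140,420,190)).items():
    m=cv2.inRange(h[y0:y1,x0:x1],(100,120,60),(125,255,255)); p=np.argwhere(m)[:,::-1]+[x0,y0]
    a,b=p[:,0].min(),p[:,0].max(); y=p[:,1].mean(); print(nm,'width at z=.08',np.linalg.norm(atz('top',(a,y),.08)-atz('top',(b,y),.08)))
print('knob',tri((270,332),(204,252)))
for n in('scene','top'): print(n,manip.get_calibration(n)['position'])
cv2.imwrite('pics/crop.png',np.hstack([cv2.resize(T[190:340,120:270],(400,400),interpolation=cv2.INTER_CUBIC),cv2.resize(S[290:430,200:360],(400,400),interpolation=cv2.INTER_CUBIC)]))
E
python3 m.py
```

```text
[314.6912 395.4853] [array([288.6618, 411.103 ], dtype=float32), array([340.7206, 379.8677], dtype=float32)] [173.53  313.528] [array([153.3241, 304.291 ], dtype=float32), array([193.736, 322.765], dtype=float32)]
grip (array([0.4631, 0.0825, 0.1062]), np.float64(3.383316836420777e-05))
[(array([0.4806, 0.1185, 0.1059]), np.float64(0.0006263041827679372)), (array([0.4452, 0.0459, 0.1079]), np.float64(0.00194074435728346))] 0.08075129884382404
big width at z=.08 0.14520654173669176
s1 width at z=.08 0.09098923525642104
s2 width at z=.08 0.08813834107633536
knob (array([0.5715, 0.0295, 0.1016]), np.float64(0.0019689299924002413))
scene [0.3006 0.3361 0.7474]
top [ 0.4948 -0.2048  1.0095]
```

View pics/crop.png

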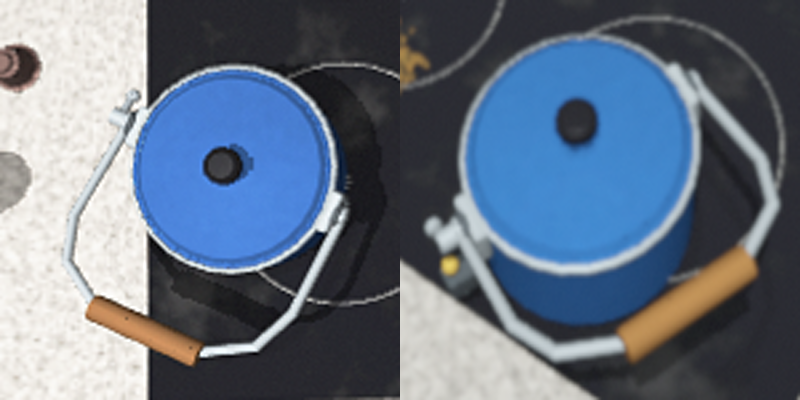

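The crop shows the big blue pot with its folded bail and wooden grip, at top (174,314) and scene (315,395). Its width measures about 0.145 m, against 0.09 m for the others, so it is the 140 mm pot. The grip is at (0.463, 0.083, 0.106) at 0.30 rad, 126 mm from the hinge, which fits the description.

My plan is to push with closed fingers from below and outside along the arc, with no grip that could lift the pot. I'll check IK first.

```bash
cat >> h.py <<'E'
P0=np.array([.572,.030,0.]); G0=np.array([.4631,.0825,.1062])
bar=np.array([.438,.899,0]); bar/=np.linalg.norm(bar); inn=np.array([bar[1],-bar[0],0]); up=np.array([0,0,1.])
H=np.array([*(G0[:2]+inn[:2]*np.sqrt(.125**2-(.1062-.069)**2)),.069])
def pose(th,phi,off,flip=1,past=.015):
    """TCP pose with closed fingers off m behind the bar at bail angle th, tool pitched phi below level"""
    b=H+.125*(-np.cos(th)*inn+np.sin(th)*up)
    z=np.cos(phi)*inn-np.sin(phi)*up; push=np.sin(phi)*inn+np.cos(phi)*up
    y=flip*push; R=np.c_[np.cross(y,z),y,z]
    return b-push*off+z*past,R
E
python3 - <<'E'
from h import *
np.set_printoptions(precision=2,suppress=True)
print(H)
for f in(1,-1):
    for ph in(35,45,55,65,75):
        q=manip.inverse_kinematics(*pose(.3,np.radians(ph),.04,f)); print(f,ph,None if q is None else np.array(q))
    q=manip.inverse_kinematics(*pose(1.5,np.pi/2,.023,f)); print(f,'end',None if q is None else np.array(q))
E
```

```text
[0.57 0.03 0.07]
1 35 None
1 45 None
1 55 [  14.06   37.16  -70.81  139.92   86.87   68.44 -144.93]
1 65 [ -35.93   13.88   -0.69  138.57   56.92   26.8  -114.04]
1 75 [ 16.08  20.59 -51.95 130.66  49.78  39.23 -99.2 ]
1 end [ 25.76  24.91 -46.22 103.56  20.51  60.27 -54.15]
-1 35 None
-1 45 None
-1 55 [ -2.76  24.64 -47.79 140.67  83.97  51.37  34.53]
-1 65 [  5.64  20.26 -47.89 136.17  68.36  40.77  56.78]
-1 75 [ 29.19  29.74 -70.43 130.11  59.82  49.57  72.23]
-1 end [ 39.8   36.02 -70.61 102.82  36.66  68.3  111.95]
```

```bash
python3 - <<'E'
from h import *
np.set_printoptions(precision=2,suppress=True)
for f in(1,-1):
  for ph in(56,60):
    p,R=pose(.3,np.radians(ph),.05,f)
    for back in(.06,.09,.12):
        q=manip.inverse_kinematics(p-R[:,2]*back,R); print(f,ph,back,p-R[:,2]*back,None if q is None else np.array(q))
    q=manip.inverse_kinematics(p,R); print(f,ph,p,None if q is None else np.array(q))
E
```

```text
1 56 0.06 [0.4  0.11 0.12] [ -50.46    8.72   -0.75  143.02   62.65   38.   -131.36]
1 56 0.09 [0.39 0.12 0.14] [ -42.32    5.    -12.56  141.67   56.44   42.94 -126.64]
1 56 0.12 [0.37 0.13 0.17] [ -45.16    1.03  -12.56  140.64   50.25   46.64 -121.94]
1 56 [0.43 0.1  0.07] [ -64.74   19.12   23.13  144.59   79.28   24.67 -145.01]
1 60 0.06 [0.4  0.11 0.12] [ -35.28    7.41  -12.56  140.36   56.12   37.38 -120.86]
1 60 0.09 [0.39 0.12 0.15] [ -37.57    3.23  -12.56  139.52   49.34   40.82 -115.32]
1 60 0.12 [0.38 0.12 0.17] [ -27.71    0.02  -24.47  137.72   44.03   44.77 -110.85]
1 60 [0.43 0.1  0.07] [ -51.68   16.01   11.24  142.34   70.01   26.04 -132.42]
-1 56 0.06 [0.4  0.11 0.12] [  2.94  17.33 -59.39 140.17  70.49  52.4   42.93]
-1 56 0.09 [0.39 0.12 0.14] [  2.35  11.31 -59.71 139.47  62.67  50.67  48.93]
-1 56 0.12 [0.37 0.13 0.17] [  2.78   5.49 -60.64 138.42  54.65  49.81  55.7 ]
-1 56 [0.43 0.1  0.07] [ -3.41  24.82 -47.8  140.93  83.26  50.81  34.17]
-1 60 0.06 [0.4  0.11 0.12] [  7.83  14.75 -59.45 138.17  64.28  47.55  52.93]
-1 60 0.09 [0.39 0.12 0.15] [  8.14   8.76 -59.95 137.32  55.77  46.33  60.11]
-1 60 0.12 [0.38 0.12 0.17] [ 10.05   2.93 -61.54 136.12  47.09  45.94  68.02]
-1 60 [0.43 0.1  0.07] [  0.06  22.53 -47.84 139.28  77.75  45.8   42.55]
```

```bash
python3 - <<'E'
from h import *
np.set_printoptions(precision=3,suppress=True)
manip.move_gripper(0.0)
s=manip.observe(); manip.servo_line(np.array(s['tcp_pos'])+[0,0,.09],feed=.25)
p,R=pose(.3,np.radians(58),.05,-1)
manip.move_pose(p-R[:,2]*.12,R); manip.servo_line(p,feed=.12)
s=manip.observe(); print(s['time'],s['joints'],s['tcp_pos'],p,s['ft_force'],s['width'])
a=manip.snapshot('scene');b=manip.snapshot('top'); save('scene1.png',a);save('top1.png',b)
cv2.imwrite('pics/c1.png',np.hstack([cv2.resize(b[190:340,120:270],(400,400)),cv2.resize(a[270:470,160:360],(400,400))])[:,:,::-1])
E
```

```text
6.15 [  0.723  24.58  -50.772 140.006  81.02   49.75   38.168] [0.432 0.098 0.067] [0.432 0.098 0.067] [ 0.596  0.72  -0.678] 0.00038667790785391085
```

View pics/c1.png

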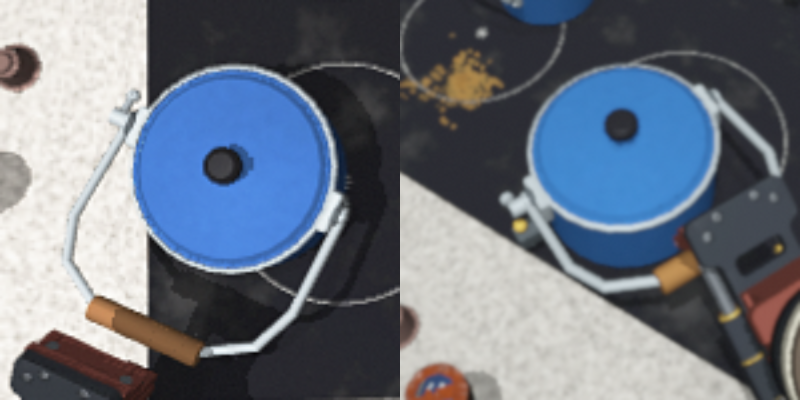

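The closed fingers sit below and outside the grip without touching it: the gripper is at crop left (80,370) and the bar at (145,330). Now the first part of the arc.

```bash
python3 - <<'E'
from h import *
np.set_printoptions(precision=1,suppress=True)
def go(th,off,feed=.06):
    phi=np.radians(np.interp(th,[.3,.8,1.4],[58,68,90])); p,R=pose(th,phi,off,-1)
    manip.servo_line(p,rot=R,feed=feed); s=manip.observe(); print(th,s['time'],np.array(s['ft_force'])); 
go(.3,.03);go(.3,.024)
for th in(.4,.5,.6,.7): go(th,.023)
a=manip.snapshot('scene');b=manip.snapshot('top'); save('scene2.png',a);save('top2.png',b)
cv2.imwrite('pics/c2.png',np.hstack([cv2.resize(b[190:340,120:270],(400,400)),cv2.resize(a[270:470,160:360],(400,400))])[:,:,::-1])
E
```

```text
0.3 6.7333 [0.6 0.3 0.4]
0.3 6.9833 [-0.6 -0.6 -1.2]
0.4 7.3583 [ 0.2 -0.   0.4]
0.5 7.7167 [ 0.9 -0.2  0.7]
0.6 8.075 [-0.7 -0.5  0.2]
0.7 8.4333 [-0.1  0.   0.2]
```

View pics/c2.png

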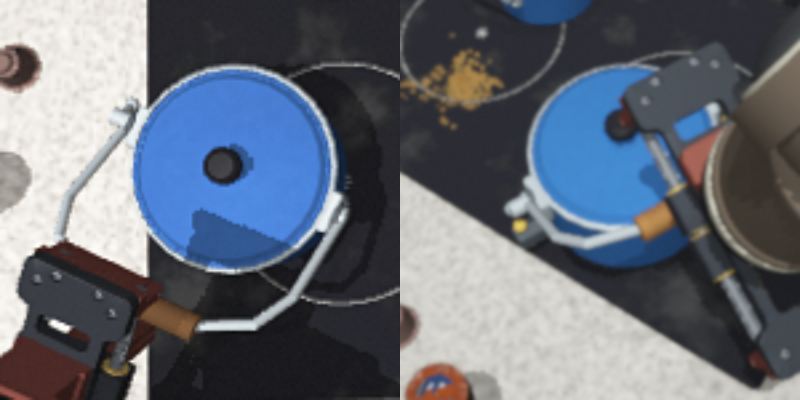

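The handle is rising (the bar end in the left crop has moved from (195,355) to (185,320)) and the pot hasn't moved: knob still at (222,165). I'll continue through the catch, stopping early if a force builds up.

```bash
python3 - <<'E'
from h import *
np.set_printoptions(precision=1,suppress=True)
def go(th,off,feed=.05):
    phi=np.radians(np.interp(th,[.3,.8,1.4],[58,68,90])); p,R=pose(th,phi,off,-1)
    manip.servo_line(p,rot=R,feed=feed); s=manip.observe(); f=np.array(s['ft_force']); print(th,s['time'],f); return np.linalg.norm(f)
for th in(.8,.9,1.,1.1,1.2,1.3,1.38,1.44,1.48):
    if go(th,.023)>8: print('stop');break
a=manip.snapshot('scene');b=manip.snapshot('top'); save('scene3.png',a);save('top3.png',b)
cv2.imwrite('pics/c3.png',np.hstack([cv2.resize(b[190:340,120:270],(400,400)),cv2.resize(a[230:430,160:360],(400,400))])[:,:,::-1])
E
```

```text
0.8 8.9333 [-1.7 -0.4  1.1]
0.9 9.325 [-0.8  0.4 -0.6]
1.0 9.7167 [-1.1  0.3 -0.7]
1.1 10.1083 [-0.6 -0.5 -1. ]
1.2 10.5 [ 0.5 -0.2  0.1]
1.3 10.8917 [-1.6 -0.2  0. ]
1.38 11.2333 [-0.6  0.4 -0.4]
1.44 11.5333 [-1.5 -0.6 -0.1]
1.48 11.7833 [-0.8  0.6  0.3]
```

View pics/c3.png

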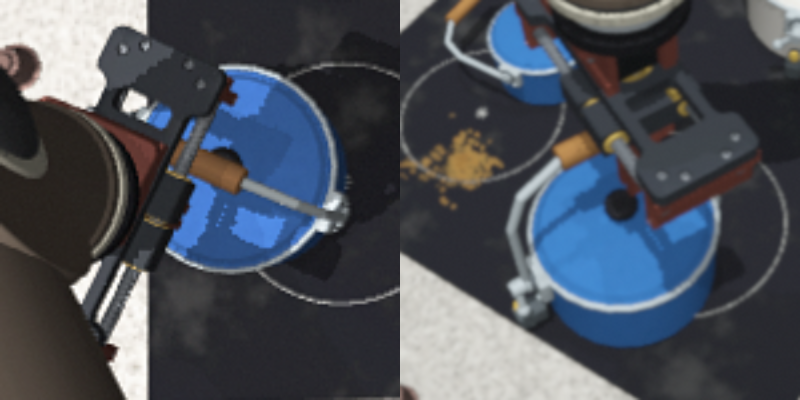

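```bash
python3 - <<'E'
from h import *
for th in(1.3,1.4,1.48,1.571):
    b=H+.125*(-np.cos(th)*inn+np.sin(th)*up)
    for s in(-1,1):
        e=b+s*.04*bar; t=proj('top',e);c=proj('scene',e)
        print(th,s,'top crop',(t-[120,190])*400/150,'scene crop',(c-[160,230])*2+[400,0])
E
```

```text
1.3 -1 top crop [220.35339516 232.31027873] scene crop [689.55711582 143.20474867]
1.3 1 top crop [101.76322079 177.90516993] scene crop [582.74440771 199.09694886]
1.4 -1 top crop [227.89187965 213.69651939] scene crop [679.85785214 128.26353402]
1.4 1 top crop [109.00413538 159.26474214] scene crop [573.40135372 183.12360908]
1.48 -1 top crop [234.42548227 198.58168362] scene crop [672.12080502 117.08559497]
1.48 1 top crop [115.42523278 144.18815528] scene crop [566.07172713 171.0994269 ]
1.571 -1 top crop [242.31881107 181.33878916] scene crop [663.44121301 105.33181572]
1.571 1 top crop [123.32809692 127.05260155] scene crop [557.98056867 158.37367791]
```

The visible bar end is at (243,180) in the top crop, which matches the prediction for 1.571 rad (242,181). The handle has therefore snapped upright, ahead of the fingers. I'll back away outward, then up, and check.

```bash
python3 - <<'E'
from h import *
p=np.array(manip.observe()['tcp_pos']); manip.servo_line(p-inn*.08,feed=.12)
manip.servo_line(p-inn*.14+[0,0,.1],feed=.2)
a=manip.snapshot('scene');b=manip.snapshot('top'); print(manip.observe()['time'])
cv2.imwrite('pics/c4.png',np.hstack([cv2.resize(b[190:340,120:270],(400,400)),cv2.resize(a[230:430,160:360],(400,400))])[:,:,::-1])
for d in manip.tip_of('top','blue_pot'): print(d['p'],cam2w('top',d['point']))
for d in manip.tip_of('top','blue_grip'): print('grip',d['p'],cam2w('top',d['point']))
E
```

```text
13.5333
0.86 [ 0.56928856  0.03281061 -0.00129749]
0.59 [ 7.46490615e-01 -3.00800526e-01  3.76544601e-04]
0.58 [ 0.75476023 -0.10302543 -0.00515482]
grip 0.65 [0.57145548 0.03352707 0.19144465]
```

View pics/c4.png

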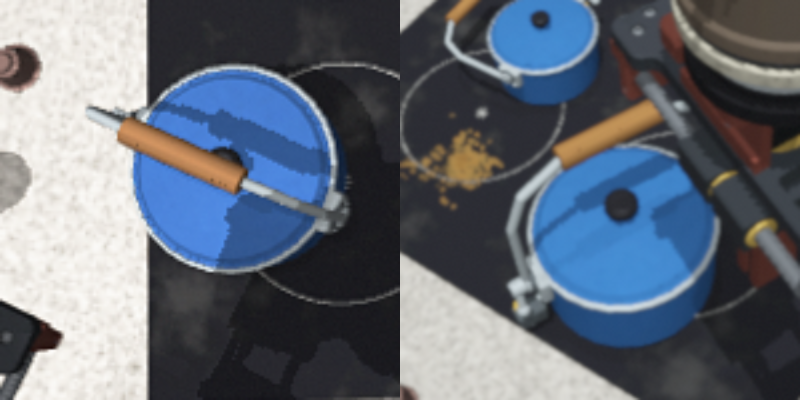

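The handle stands upright with the gripper clear of it. The bar ends are at (123,130) and (243,180), matching 1.571 rad, the grip is at 0.191 m height, and the pot rim hasn't moved.

```bash
python3 -c "
from cell import manip
print(manip.job_done())"
```

```text
the job is handed in; nothing more can be done
None
```

The blue pot's handle is up and held in its upright catch, released and clear of the gripper; the pot is still in place, the white pot was not touched, and the job was handed in at about 13.5 s.

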